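# Sweep the pulled chips into the catch tray

## Robot

A 6-joint arm with a two-finger parallel gripper is mounted at the origin on the work surface. World frame = base frame: x ahead of the robot, y to its left, z up, the work surface at z = 0. Lengths are in mm, angles in rad, forces in N, time in s.
With the tool pointing down it reaches from about 300 to 775 mm from the base axis. Payload 14.6 kg.
Tool frame: the origin (TCP) lies on the centre line of the jaws, within the pads' length; the fingertips stand 19 mm ahead of it and the grasp point (between the pads) is the TCP (bot.tip_reach is the distance from the TCP to the fingertips, in mm); z points along the fingers, y is the line along which they close (so a half turn about z gives the same grasp; the last joint's range is limited). The gripper opens to 85 mm and grips with 20 to 120 N. Pads are 22 mm wide; open, the fingers measure 114 mm over their backs; the gripper's body (76 mm by 85 mm) begins 54 mm behind the grasp point. The pads swing forward as they close: fully open they stand 13 mm farther back than shut.
Start: joints at [1.21, 0.3, 1.521, -0, 1.321, -0.067], TCP at [159.273, 526.424, 250.281] pointing down, gripper open.
Joint ranges: [-3.03, 3.03], [-0.79, 2.21], [0.23, 2.52], [-1.04, 4.18], [0, 3.07], [-2.55, 2.55]. Speed limits (rad/s): [2.22, 2.22, 2.57, 3.14, 3.14, 3.14].

## Interface

Orientations are given as a unit quaternion [w, x, y, z].
In Python, from rig import bot gives the robot as it stands. Calls block until the motion is done:
- bot.move_to(position, orientation): joint-space move of the TCP to a pose.
- bot.servo_line(position, attitude=None, speed=150, until_force=None): straight line of the TCP; attitude=None keeps the orientation; speed is the mean speed in mm/s. With until_force (N) it stops when the force on the tool has changed by that much, and returns True; else False.
- bot.move_joints(angles): joint-space move.
- bot.move_gripper(opening, grip_force=None): finger opening in mm; grip_force is the grip in N (None keeps the last); returns when the fingers have stopped.
- bot.dwell(seconds).
- bot.ik(position, orientation): joint angles nearest the present ones, or None.
- bot.read_state(): the state.
- bot.read_camera(name): name is "scene" or "top" or "wrist"; returns a dict with "image" (384x512x3 uint8, blue, green, red), "depth" (384x512 float32, mm along the optical axis (not along the pixel's ray), 0 where there is no reading), "fovy" (degrees; the focal length in pixels is half the picture's height over the tangent of half this angle, whatever the lens; pixels are square), "cx", "cy" (the principal point, pixels), "eye" and "attitude" of the camera in the world; the wrist camera has in their place "mount" (4x4, takes a point from camera to tool coordinates, whose origin is the TCP and whose axes are the flange's). Camera axes: x right, y down, z forward; pixel columns grow to the right and rows downward; lengths in mm; the calibration is good to about 2 mm. A picture is of the moment at which its call begins: read the wrist's pose just before it.
A pose or a line that the arm cannot do raises bot.MotionError and nothing moves.
- bot.finish_job(): hands the job in; it is judged then, once.
The state is a dict: "clock": time; "joint_positions": joint angles; "qvel": joint speeds; "effort": joint torques, N m; "ee_pos": TCP position; "tool_rot": TCP orientation; "ft_force": force on the tool from outside, world axes, zero at the start; "moment": the same for the moment, N m; "grip_width": finger opening in mm; "grip_force": force on a finger pad.
Only numpy, scipy, OpenCV 4.12 (cv2) and the standard library are available. Lean on these libraries where they do the work, as an engineer would, in place of code of your own. Each camera call takes 0.05 s, during which the arm holds its last target. There are 200 camera calls.

## Task

Sweep the three loose square chips across the rework stand and over its edge into the open metal catch tray beside it, pushing them with the closed fingers; never pinch, press down on or lift a chip. Leave the capacitor and the transformer standing where they are on the stand, disturb nothing else on the bench, and finish with all three chips lying in the tray.

Things in the scene. Friction and masses are not known exactly. Their poses are not given: they have to be found in the camera images.
- stand: low plywood rework stand, a fixed solid slab with a bare flat top 280 x 300 mm (x, y) and 40 mm above the bench; origin at the centre of its underside on the bench; the edges to sweep over are those at +150 and -150 mm along its y, with no lip
- tray: fixed open pale metal catch tray, outside 270 x 100 x 28 mm (x, y, z), walls and floor 4 mm thick, empty at the start; it stands on the bench 2 mm from one of the stand's two y edges (which one varies), square to the stand and shifted up to 15 mm along the edge, its rim 12 mm below the stand's top; origin at the centre of its underside
- heatsink: fixed dark finned heat sink, 270 x 100 x 28 mm, against the stand's opposite y edge; not a place for chips; origin at the centre of its underside
- chip1_center (a point): one of three identical loose black chips: a flat square processor with tiny metal legs around its rim and a low finned cooler fixed on top, lying flat, 34 x 34 x 16 mm (x, y, z), about 35 g; the point is its centre, half-way up (8 mm above the stand's top at the start)
- chip2_center (a point): one of three identical loose black chips: a flat square processor with tiny metal legs around its rim and a low finned cooler fixed on top, lying flat, 34 x 34 x 16 mm (x, y, z), about 35 g; the point is its centre, half-way up (8 mm above the stand's top at the start)
- chip3_center (a point): one of three identical loose black chips: a flat square processor with tiny metal legs around its rim and a low finned cooler fixed on top, lying flat, 34 x 34 x 16 mm (x, y, z), about 35 g; the point is its centre, half-way up (8 mm above the stand's top at the start)
- capacitor_center (a point): loose round can capacitor standing upright on the stand near its middle line, 24 mm across, 32 mm tall, 25 g; the point is its centre; stays
- transformer_center (a point): loose small transformer standing on the stand near its middle line, 24 x 24 x 24 mm, 50 g; the point is its centre; stays
- screwdriver: loose screwdriver lying on the bench left of the work, 190 mm long along its x; stays
- brush: loose brush lying on the bench right of the work, 180 mm long along its x; stays
- jar: loose closed glass jar standing on the bench beyond the work, 68 mm across, 85 mm tall; origin at the centre of its underside; stays
- card: loose green plug-in board lying flat on the bench beyond the work, 70 x 130 x 9 mm; origin at the centre of its underside; stays
Things that resemble listed ones, but are neither listed nor needed, are in the scene too. Leave any pink or red look-alike of the part that bears chip3_center alone.

How it is judged:
By the outcome, as a careful person would: the job done as asked, in the order asked, and still so for the second after the job is handed in, with the robot touching nothing.
It also fails if it takes over 58 s, if anything falls off the work surface, if the arm or the gripper's body presses on something with over 40 N, if the wrist force passes 120 N, or if a joint passes its speed limit or range.

## Working session

There is one attempt and no reset: what is moved stays moved. The work goes in short steps, each a Python script; the robot and the scene stay as the last script left them, time stands still between calls to the robot, and variables do not carry over. Pictures are saved under pics/ and viewed, at most 10 in all, crops included, and the job is handed in when it is done.

```bash
ls; mkdir -p pics
python3 - <<'E'
from rig import bot
import cv2,numpy as np,pickle
d={n:bot.read_camera(n) for n in("top","scene")}
pickle.dump(d,open("c0.pkl","wb"))
for n in d: cv2.imwrite(f"pics/{n}0.png",cv2.resize(d[n]["image"],(768,576),interpolation=cv2.INTER_CUBIC)); print(n,[ (k,d[n][k]) for k in d[n] if k not in("image","depth")])
s=bot.read_state();print(s["clock"],s["ee_pos"],s["tool_rot"])
E
```

```text
pics
top [('fovy', 46.84407681662943), ('cx', 249.3154778642538), ('cy', 183.61362573803942), ('eye', array([ 350.70312036,   -5.37901056, 1292.28235284])), ('attitude', array([ 0.06759996, -0.69414533,  0.71357795, -0.06632512]))]
scene [('fovy', 42.90592979323905), ('cx', 263.75902558707213), ('cy', 181.38565814722614), ('eye', array([1195.00044711,  529.53339757, 1062.22473328])), ('attitude', array([-0.13857558,  0.37785058,  0.86581463, -0.29730585]))]
0.1 [159.21293351 526.25890603 249.76970571] [-1.00921457e-04  1.46379860e-01  9.89228322e-01 -5.03613530e-04]
```

View pics/top0.png

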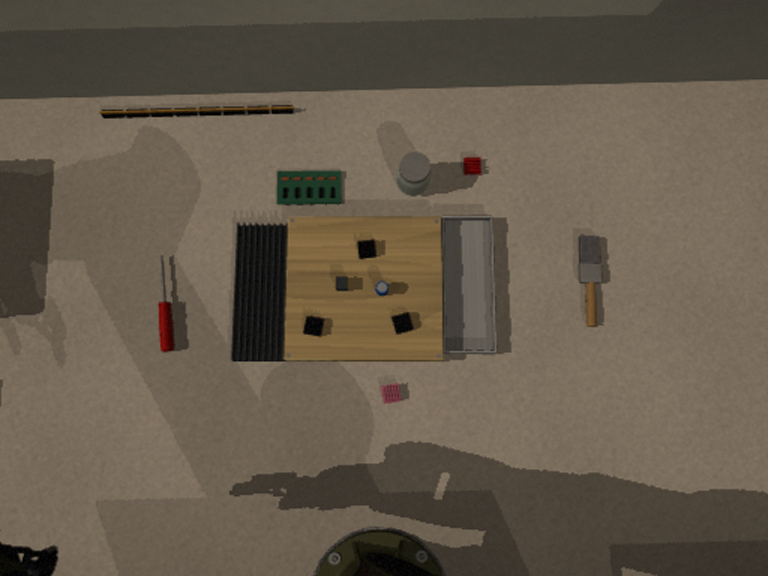

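View pics/scene0.png

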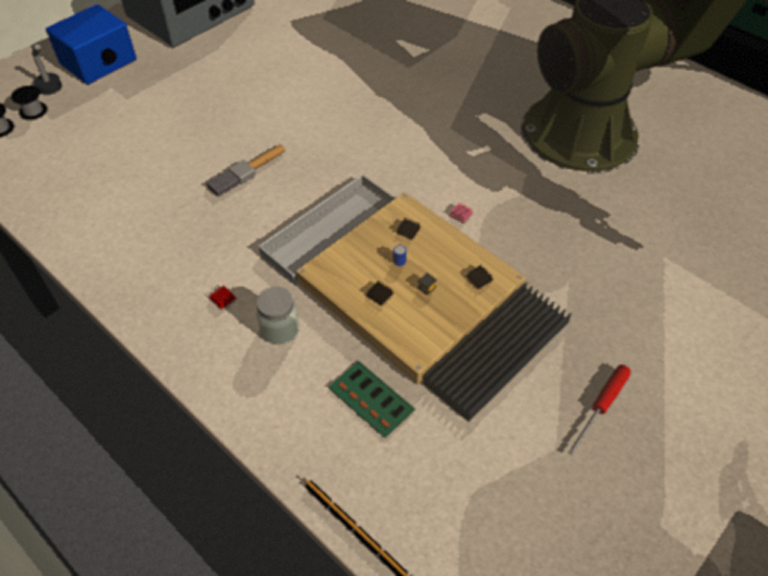

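Top view (768x576): the tray is on the right (−y) at about (469,285) and the heat sink is on the left. The chips are at (367,249), (314,326) and (402,323), the transformer at (342,284) and the capacitor at (382,288). Next I'll measure them.

```bash
cat > h.py <<'E'
import numpy as np,cv2
from scipy.spatial.transform import Rotation as R
def rot(q): return R.from_quat([q[1],q[2],q[3],q[0]])
def ray(c,uv,z):
    uv=np.atleast_2d(np.asarray(uv,float)); f=192/np.tan(np.radians(c["fovy"]/2))
    d=rot(c["attitude"]).apply(np.c_[(uv[:,0]-c["cx"])/f,(uv[:,1]-c["cy"])/f,np.ones(len(uv))])
    return (c["eye"]+d*((z-c["eye"][2])/d[:,2])[:,None])[:,:2]
def zmap(c):  # world points for every pixel, from depth
    f=192/np.tan(np.radians(c["fovy"]/2)); v,u=np.mgrid[:384,:512]; D=c["depth"]
    p=np.stack([(u-c["cx"])/f*D,(v-c["cy"])/f*D,D],-1).reshape(-1,3)
    return (rot(c["attitude"]).apply(p)+c["eye"]).reshape(384,512,3)
def blobs(c,lo=45,hi=85,amin=20):
    """things standing on the stand, by height then contour"""
    P=zmap(c); z=P[...,2]; m=((z>lo)&(z<hi)&(c["depth"]>0)).astype(np.uint8)
    n,l,st,ce=cv2.connectedComponentsWithStats(m)
    out=[]
    for i in range(1,n):
        if st[i,4]<amin: continue
        zt=np.median(z[l==i]); cs=cv2.findContours((l==i).astype(np.uint8),0,2)[0]
        col=c["image"][l==i].mean(0).round()
        r=cv2.minAreaRect(np.float32(ray(c,cs[0][:,0],zt)))
        out.append((ray(c,ce[i],zt)[0].round(1),round(float(zt),1),st[i,4],np.round(r[0],1),np.round(r[1],1),round(r[2],1),col))
    return out
E
python3 - <<'E'
import pickle;from h import *
d=pickle.load(open("c0.pkl","rb"))
c=d["top"]
for b in blobs(c): 
    if 250<b[0][0]<700 and abs(b[0][1])<300: print(*b)
P=zmap(c);z=P[...,2];im=c["image"].astype(int)
m=((abs(z-40)<5)&(im[...,2]-im[...,0]>35)).astype(np.uint8)
m=cv2.morphologyEx(m,cv2.MORPH_OPEN,np.ones((5,5)))
cs=max(cv2.findContours(m,0,2)[0],key=cv2.contourArea)
print("stand",np.median(z[m>0]),cv2.minAreaRect(np.float32(ray(c,cs[:,0],40))),cv2.boxPoints(cv2.minAreaRect(np.float32(ray(c,cs[:,0],40)))))
pts={"c":(367,249),"n":(314,326),"r":(402,323),"T":(342,284),"K":(382,288)}
for k,zz in zip(pts,(56,56,56,64,72)):print(k,ray(c,np.array(pts[k])/1.5,zz), z[int(pts[k][1]/1.5),int(pts[k][0]/1.5)])
print("tray corners",ray(c,np.array([(443,216),(492,215),(495,353),(443,353)])/1.5,28))
E
```

```text
[642.7   7.1] 50.5 119 [642.6   6. ] [37.4 32.5] 88.4 [ 9. 10. 13.]
[574.7  54.6] 62.6 83 [574.5  54.1] [22.6 25.9] 88.9 [34. 40. 42.]
[561.7 -20.1] 71.6 67 [562.3 -20.3] [19.6 25.5] 88.4 [83. 73. 69.]
[498.2 -56.7] 51.3 130 [497.9 -56.9] [33.9 33. ] 16.5 [10. 12. 14.]
[496.6 110.4] 51.1 142 [497.6 110.1] [33.7 35.8] 78.0 [10. 11. 13.]
stand 39.38444768514978 ((571.5001220703125, 13.915069580078125), (297.6166076660156, 276.533935546875), 88.42572784423828) [[ 429.19717 -131.03848]
 [ 705.6267  -138.63565]
 [ 713.8031   158.86862]
 [ 437.37354  166.46579]]
c [[639.75599287   5.5093773 ]] 50.90557581249914
n [[495.08466813 108.1457229 ]] 56.62778397359398
r [[496.15593433 -56.25671961]] 53.88422900840578
T [[571.82133614  54.0477844 ]] 60.69381727463883
K [[560.73233405 -20.67577424]] 73.08895525783487
tray corners [[ 708.74023323 -145.53885612]
 [ 708.03523751 -242.0409793 ]
 [ 437.58097609 -231.30729162]
 [ 440.28687768 -132.97963163]]
```

```bash
cat > push.py <<'E'
from rig import bot
from h import *
def push(cx,cy,ex,ey,z=63.5,back=46):
    """sweep from behind the chip at c so that the finger face ends at e"""
    c,e=np.array([cx,cy],float),np.array([ex,ey],float); d=(e-c)/np.linalg.norm(e-c)
    best=None
    s=c-d*back; e=e-d*11
    for g in(1,-1):
        x=np.array([g*d[0],g*d[1],0]); zz=np.array([0,0,-1.]); q=R.from_matrix(np.c_[x,np.cross(zz,x),zz]).as_quat()[[3,0,1,2]]
        j=bot.ik([*s,z+90],q)
        if j is not None and (best is None or abs(j[5])<abs(best[0])): best=(j[5],q)
    q=best[1]; print("j6",best[0])
    bot.move_to([*s,z+90],q)
    bot.servo_line([*s,z],speed=100)
    f0=bot.read_state(); print("down",f0["ee_pos"],f0["ft_force"])
    bot.servo_line([*e,z],speed=80)
    s1=bot.read_state(); print("end",s1["ee_pos"],s1["ft_force"],s1["clock"])
    bot.servo_line([*e,z+90],speed=200)
def look(n,name):
    c=bot.read_camera(n); cv2.imwrite(f"pics/{name}.png",cv2.resize(c["image"],(768,576),interpolation=cv2.INTER_CUBIC)); return c
E
python3 - <<'E'
from push import *
bot.move_gripper(0); print(bot.tip_reach,bot.read_state()["grip_width"])
push(641,6.5,636.5,-155)
for b in blobs(look("top","top1")):
    if 400<b[0][0]<720 and abs(b[0][1])<260: print(*b)
E
```

```text
19.0 -0.03664596885500306
j6 0.052561871594067
down [642.68951919  52.50657601  64.27933735] [-0.19236203 -0.02242762 -0.00214141]
end [ 636.82255935 -143.77025082   63.5109108 ] [-0.14610561  0.23824168 -0.30401944] 6.95
[574.2  54.9] 63.0 84 [573.1  54.1] [22.6 28.7] 89.1 [45. 52. 55.]
[562.1 -20.3] 70.2 66 [562.5 -20.3] [19.6 25.6] 88.4 [105.  93.  88.]
[497.2 110.7] 51.3 136 [496.9 110.7] [34.3 33.3] 79.0 [14. 16. 18.]
```

View pics/top1.png

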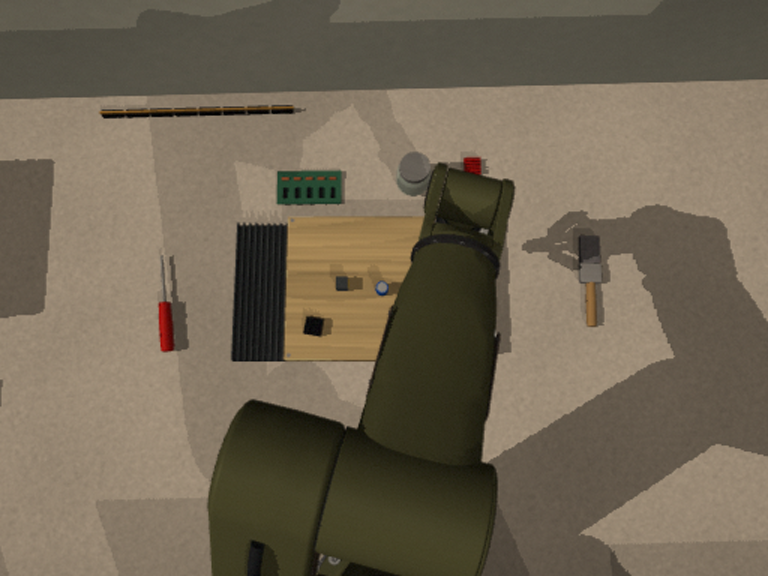

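Chip 1 has left the stand (the arm hides the tray), and the capacitor at (382,288) and transformer at (342,284) haven't moved. I'll push the front chip next, then look from a spot clear of the tray.

Run:
```python
from push import *
push(497,-56.5,529,-155)
s=bot.read_state(); 
bot.move_to([480,170,155],s["tool_rot"])
look("top","top2")
```

```text
j6 -0.4163779148000697
down [483.1379647  -12.80583398  63.99804957] [ 0.33780734 -0.74970673  0.85078739]
end [ 525.56795042 -144.27165316   63.51447479] [0.57992354 0.36550317 0.21959737] 11.3583
```

View pics/top2.png

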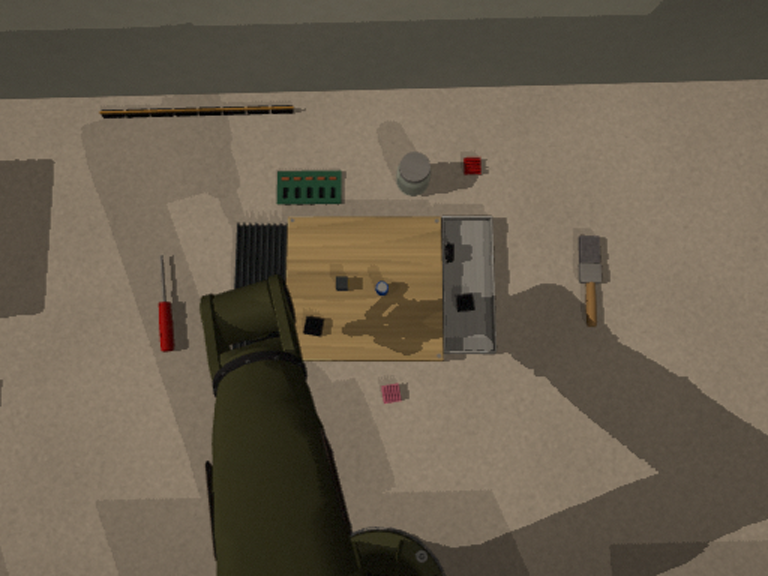

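C lies flat in the tray at (465,302). A is in the tray at (450,253) but looks tilted against the near wall. Now I'll push B, a little faster and steered to smaller x.

```bash
sed -i 's/speed=80/speed=130/' push.py
python3 - <<'E'
from push import *
push(497,110.3,478,-160)
s=bot.read_state(); 
bot.move_to([430,200,200],s["tool_rot"])
c=look("top","top3")
P=zmap(c);m=((P[...,0]>445)&(P[...,0]<700)&(P[...,1]<-137)&(P[...,1]>-235)&(c["image"].max(2)<45)).astype(np.uint8)
n,l,st,ce=cv2.connectedComponentsWithStats(m)
for i in range(1,n):
    if st[i,4]>15: print(st[i],P[l==i].min(0).round(),P[l==i].max(0).round())
for b in blobs(c):
    if 430<b[0][0]<720 and abs(b[0][1])<260: print(*b)
cv2.imwrite("pics/crop3.png",cv2.resize(c["image"][135:245,270:350],None,fx=5,fy=5,interpolation=cv2.INTER_CUBIC))
c=look("scene","scene3"); cv2.imwrite("pics/scrop3.png",cv2.resize(c["image"][100:250,150:350],None,fx=4,fy=4,interpolation=cv2.INTER_CUBIC))
E
```

```text
j6 0.3029195531812974
down [500.5492676  156.28010292  64.07918043] [-0.41966087  0.22260248  0.06011448]
end [ 478.8275227  -148.70897118   63.49495669] [-0.32503149  0.9192448  -0.44969153] 17.1917
[296 161   7  14  71] [ 620. -162.    2.] [ 662. -146.   42.]
[304 196  12  12 128] [ 522. -196.   -0.] [ 555. -164.   23.]
[306 217  12  13 140] [ 459. -199.    1.] [ 493. -165.   23.]
[574.5  54.8] 62.2 85 [574.6  54.1] [22.6 26. ] 88.9 [39. 45. 47.]
[561.9 -20.1] 70.7 67 [562.4 -20.3] [19.6 25.5] 88.4 [92. 81. 76.]
```

View pics/crop3.png

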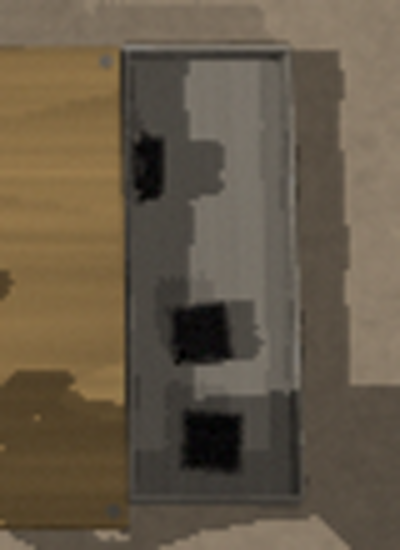

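View pics/scrop3.png

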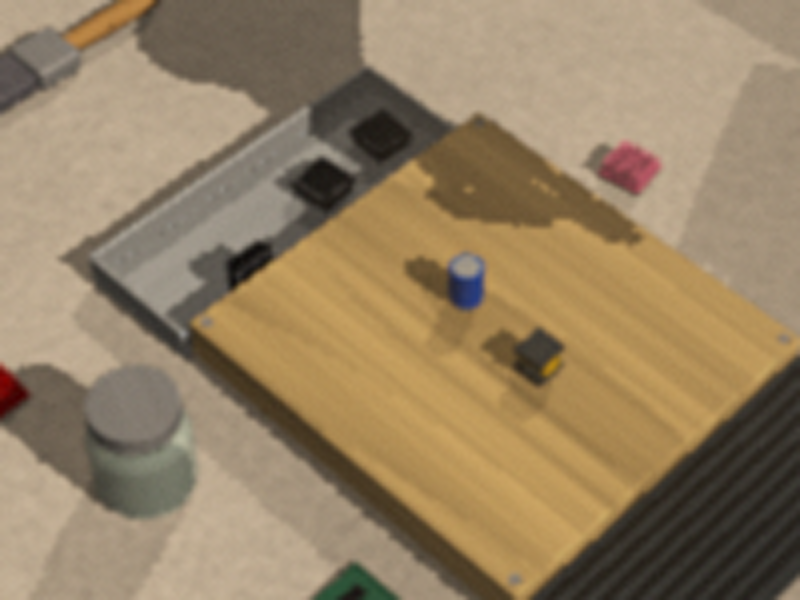

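B and C lie flat. A is standing on edge against the tray's near wall (crop px (150,168)). It should lie flat, so I'll take a close look before tipping it.

```bash
cat >> push.py <<'E'
def down(d):
    zz=np.array([0,0,-1.]); x=np.array([d[0],d[1],0.]); return R.from_matrix(np.c_[x,np.cross(zz,x),zz]).as_quat()[[3,0,1,2]]
def wrist(name):
    s=bot.read_state(); c=bot.read_camera("wrist"); M=np.eye(4); M[:3,:3]=rot(s["tool_rot"]).as_matrix(); M[:3,3]=s["ee_pos"]
    M=M@c["mount"]; c["eye"]=M[:3,3]; q=R.from_matrix(M[:3,:3]).as_quat(); c["attitude"]=q[[3,0,1,2]]
    cv2.imwrite(f"pics/{name}.png",cv2.resize(c["image"],(768,576))); return c
def dark(c,xl=570,xh=703):
    """dark pixels (chip A) in the tray: extents and rectangles of the higher part"""
    P=zmap(c); m=(P[...,0]>xl)&(P[...,0]<xh)&(P[...,1]<-140)&(P[...,1]>-232)&(P[...,2]>12)&(P[...,2]<60)&(c["image"].max(2)<70)
    n,l,st,ce=cv2.connectedComponentsWithStats(m.astype(np.uint8))
    for i in range(1,n):
        if st[i,4]>100:
            p=P[l==i]; print("blob",len(p),np.percentile(p,[2,50,98],axis=0).round(1).tolist(),cv2.minAreaRect(np.float32(p[:,:2])))
E
python3 - <<'E'
from push import *
bot.move_to([600,-165,230],down((0,-1)))
c=wrist("w1"); print(c["eye"],rot(c["attitude"]).as_matrix()[:,2]); dark(c); print(bot.read_state()["clock"])
import pickle; pickle.dump(c,open("w1.pkl","wb"))
E
```

```text
Traceback (most recent call last):
rig.MotionError: the arm cannot take that pose within its joint ranges
```

Run:
```python
from push import *
bot.move_to([600,-165,230],down((0,1)))
c=wrist("w1"); print(c["eye"],rot(c["attitude"]).as_matrix()[:,2]); dark(c); print(bot.read_state()["clock"])
import pickle; pickle.dump(c,open("w1.pkl","wb"))
```

```text
[599.50392191 -81.1604518  353.54471838] [ 2.15481809e-04 -3.21460123e-01 -9.46923092e-01]
blob 603 [[621.5, -161.7, 13.4], [637.1, -153.0, 36.1], [653.5, -147.1, 39.1]] ((637.6246337890625, -153.18434143066406), (18.37388801574707, 33.54124069213867), 87.34834289550781)
20.775
```

View pics/w1.png

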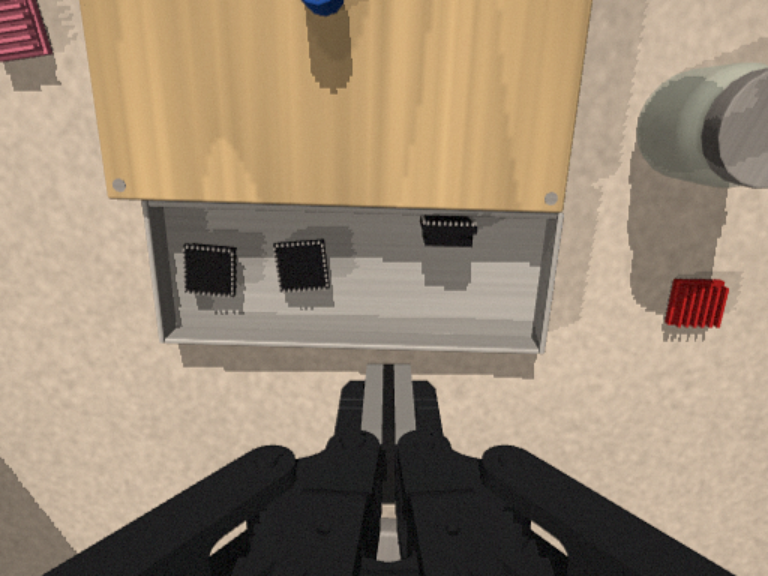

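A stands upright, x 621–654, y −146 to −162, top at about z 38. First I'll swing it away from the wall by nudging its outer corner toward −x.

Run:
```python
from push import *
q=down((0,1))
bot.move_to([676,-168,140],q)
print(bot.servo_line([676,-168,35],speed=100,until_force=8))
bot.servo_line([636,-168,35],speed=40,until_force=15)
s=bot.read_state(); print(s["ee_pos"],s["ft_force"])
bot.servo_line([670,-172,35],speed=100)
bot.servo_line([670,-172,140],speed=150)
bot.move_to([600,-165,230],q)
c=wrist("w2"); dark(c,560); print(bot.read_state()["clock"])
cv2.imwrite("pics/w2c.png",cv2.resize(c["image"][120:250,80:400],(768,312)))
```

```text
False
[ 636.07164368 -167.94565447   34.92292873] [0.37099391 0.53163541 0.56745434]
blob 585 [[590.3, -160.8, 14.8], [605.3, -151.6, 36.2], [621.1, -144.5, 39.1]] ((605.0958251953125, -152.79110717773438), (17.559791564941406, 33.71448516845703), 78.38948059082031)
25.5917
```

View pics/w2c.png

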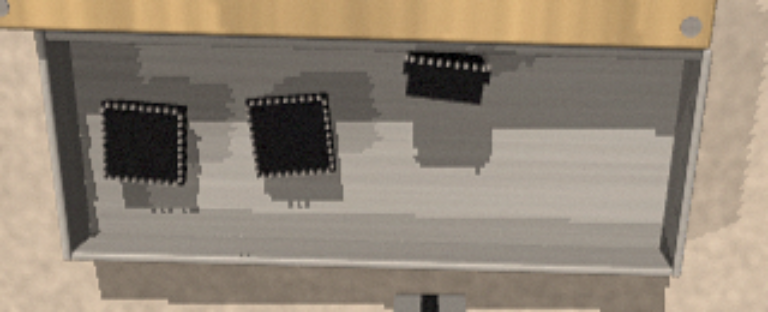

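It slid about 32 mm and turned about 8°. I'll drag the same end outward diagonally to open the gap, then measure again.

```bash
cat >> push.py <<'E'
def gap(c,xs):
    P=zmap(c); im=c["image"].astype(int); x,y,z=P[...,0],P[...,1],P[...,2]
    for x0 in xs:
        k=abs(x-x0)<2
        w=k&(abs(z-40)<3)&(y>-150)&(y<-120)&(im[...,2]-im[...,0]>35); d=k&(y<-140)&(y>-225)&(z>33)&(z<44)&(im.max(2)<70)
        print(x0,"stand edge",y[w].min().round(1) if w.any() else None,"chip top y",(y[d].max().round(1),y[d].min().round(1),np.median(z[d]).round(1)) if d.any() else None)
E
python3 - <<'E'
from push import *
q=down((0,1))
bot.move_to([645,-161,120],q)
print(bot.servo_line([645,-161,35],speed=120,until_force=8))
bot.servo_line([632,-161,35],speed=60,until_force=15)
bot.servo_line([620,-180,35],speed=60,until_force=15)
s=bot.read_state(); print(s["ee_pos"],s["ft_force"])
bot.servo_line([650,-180,35],speed=150)
bot.servo_line([640,-175,150],speed=200)
c=wrist("w3"); dark(c,560); gap(c,range(570,640,5)); print(bot.read_state()["clock"])
cv2.imwrite("pics/w3c.png",cv2.resize(c["image"],(512,384)))
E
```

```text
False
[ 619.90453492 -180.30659764   35.01945654] [0.20637759 0.07306939 0.22715267]
blob 1122 [[581.2, -169.1, 14.0], [595.2, -157.1, 35.9], [610.4, -145.8, 38.9]] ((595.890625, -156.61573791503906), (19.855424880981445, 33.71144104003906), 60.71786880493164)
570 stand edge -135.5 chip top y None
575 stand edge -135.7 chip top y None
580 stand edge -136.1 chip top y (np.float64(-147.6), np.float64(-159.5), np.float64(35.8))
585 stand edge -136.3 chip top y (np.float64(-145.0), np.float64(-162.0), np.float64(36.4))
590 stand edge -136.3 chip top y (np.float64(-148.5), np.float64(-165.5), np.float64(36.6))
595 stand edge -136.3 chip top y (np.float64(-150.2), np.float64(-167.7), np.float64(36.6))
600 stand edge -137.0 chip top y (np.float64(-153.4), np.float64(-170.6), np.float64(36.3))
605 stand edge -137.1 chip top y (np.float64(-156.3), np.float64(-172.0), np.float64(36.6))
610 stand edge -137.2 chip top y (np.float64(-159.1), np.float64(-165.3), np.float64(37.7))
615 stand edge -137.1 chip top y None
620 stand edge -137.0 chip top y None
625 stand edge -137.9 chip top y None
630 stand edge -137.7 chip top y None
635 stand edge -137.9 chip top y None
29.0167
```

View pics/w3c.png

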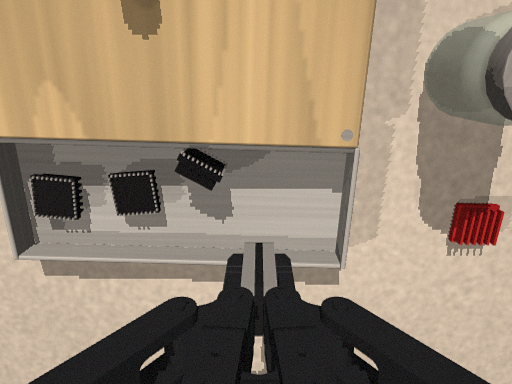

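Now turned about 29°, with a gap of about 20 mm behind its +x end. I'll tilt the fingers, reach in behind the top edge and push it over toward −y.

```bash
cat >> push.py <<'E'
def tilt(t):
    s,c=np.sin(t),np.cos(t); q=R.from_matrix(np.array([[0,1,0],[c,0,s],[s,0,-c]])).as_quat()[[3,0,1,2]]
    return q,np.array([0,19*s-11*c,-19*c-11*s])
E
python3 - <<'E'
from push import *
q,o=tilt(np.radians(40)); x=617.5
P=lambda y,z:np.array([x,y,z])-o
print(bot.ik(P(-148.5,110),q),bot.ik(P(-190,32),q))
bot.move_to(P(-148.5,110),q)
hit=bot.servo_line(P(-148.5,32),speed=80,until_force=5); print(hit,bot.read_state()["ee_pos"]+o)
if not hit: bot.servo_line(P(-190,32),speed=150,until_force=15)
print(bot.read_state()["ee_pos"]+o)
bot.servo_line(P(-190,110),speed=200)
bot.move_to([640,-175,150],down((0,1)))
c=wrist("w4"); dark(c,560); gap(c,range(570,640,5)); print(bot.read_state()["clock"])
cv2.imwrite("pics/w4c.png",cv2.resize(c["image"],(512,384)))
E
```

```text
[-0.50229711  0.76562429  1.23184508  0.59890843  1.5354854  -0.646166  ] [-0.55395867  0.90695574  1.17875022  0.58062676  1.48775652 -0.7336483 ]
False [ 617.75805369 -148.63693026   32.60020474]
[ 617.48127832 -190.23613018   32.06046901]
blob 1653 [[562.8, -191.8, 15.4], [580.5, -173.2, 17.8], [599.0, -154.1, 19.3]] ((579.9308471679688, -173.80245971679688), (34.55364227294922, 33.81843566894531), 42.381134033203125)
570 stand edge -135.6 chip top y None
575 stand edge -135.6 chip top y None
580 stand edge -136.4 chip top y None
585 stand edge -136.3 chip top y None
590 stand edge -136.3 chip top y None
595 stand edge -136.3 chip top y None
600 stand edge -137.1 chip top y None
605 stand edge -137.0 chip top y None
610 stand edge -137.1 chip top y None
615 stand edge -137.0 chip top y None
620 stand edge -136.9 chip top y None
625 stand edge -137.7 chip top y None
630 stand edge -137.6 chip top y None
635 stand edge -137.7 chip top y None
32.3917
```

View pics/w4c.png

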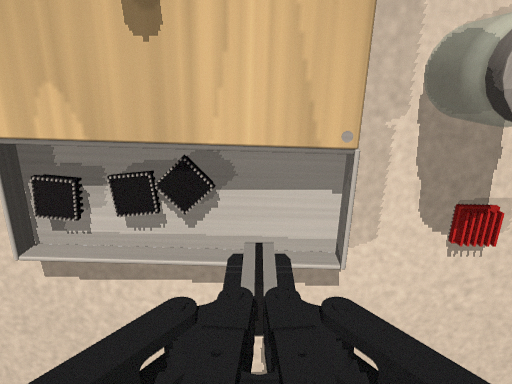

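All three chips now lie flat in the tray, at (55,197), (134,193) and (186,183). I'll move the arm up and hand in.

Run:
```python
from push import *
bot.servo_line([600,-175,230],speed=200); bot.dwell(0.5)
print(bot.finish_job(), bot.read_state()["clock"])
```

```text
the job is handed in; nothing more can be done
the job is handed in; nothing more can be done
```

All three chips lie flat in the catch tray and the job is handed in at about 34 s; one chip landed on edge and was nudged flat inside the tray, and the capacitor and transformer were still in place when last measured, after the third sweep.

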